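# Clear the checked tumblers and hold the painting jig open

### The arm

A 7-joint arm with a two-finger parallel gripper is mounted at the origin on the work surface. World frame = base frame: x ahead of the robot, y to its left, z up, the work surface at z = 0. Lengths are in m, angles in rad, forces in N, time in s.
With the tool pointing down it reaches from about 0.4 to 0.875 m from the base axis. Payload 4.4 kg.
Tool frame: the origin (TCP) lies midway between the tips of the shut fingers; the grasp point (between the pads) lies 19 mm behind it; z points along the fingers, y is the line along which they close (so a half turn about z gives the same grasp; the last joint's range is limited). The gripper opens to 85 mm and grips with 20 to 120 N. Pads are 22 mm wide; open, the fingers measure 114 mm over their backs; the gripper's body (76 mm by 85 mm) begins 54 mm behind the grasp point. The pads swing forward as they close: fully open they stand 13 mm farther back than shut.
Start: joints at [-1.276, 0.628, 0.038, 1.517, -0.027, 0.996, -0.02], TCP at [0.229, 0.608, 0.231] pointing down, gripper open.
Joint ranges: [-3.06, 3.06], [-0.37, 2.12], [-1.25, 1.32], [0.18, 2.47], [-1.1, 4.24], [0.23, 1.98], [-2.94, 2.94]. Speed limits (rad/s): [2.57, 2.57, 3.14, 3.14, 3.14, 3.14, 3.14].

### API

Orientations are given as [roll, pitch, yaw] about the fixed x, y, z axes, in that order (R = Rz(yaw) Ry(pitch) Rx(roll)).
In Python, from workcell import bot gives the robot as it stands. Calls block until the motion is done:
- bot.movep(position, orientation): joint-space move of the TCP to a pose.
- bot.servo_line(position, orientation=None, vel=0.15, contact_N=None): straight line of the TCP; orientation=None keeps the orientation; vel is the mean speed in m/s. With contact_N (N) it stops when the force on the tool has changed by that much, and returns True; else False.
- bot.set_joints(angles): joint-space move.
- bot.grip(opening, grip_force=None): finger opening in m; grip_force is the grip in N (None keeps the last); returns when the fingers have stopped.
- bot.sleep(seconds).
- bot.inverse_kinematics(position, orientation): joint angles nearest the present ones, or None.
- bot.grab_frame(name): name is "scene" or "top"; returns the picture (384x512x3 uint8, red, green, blue); there is no depth.
- bot.get_calibration(name): a dict with "intrinsics" (3x3 intrinsics, pixels), "k1" (the pictures are not rectified: a ray, as slopes to the right and down, at radius r is drawn at 1 + k1 r^2 times it, then the intrinsics apply), "pose" (4x4, takes a point from camera to world coordinates). Camera axes: x right, y up, looking along -z (the intrinsics and any distortion apply to the point x, -y, -z); pixel columns grow to the right and rows downward; lengths in m; the calibration is good to about 2 mm. A picture is of the moment at which its call begins. get_calibration takes no time and is no camera call.
A pose or a line that the arm cannot do raises bot.IKError and nothing moves.
- bot.close_job(): hands the job in; it is judged then, once.
Readings, each from a call of its own:
- bot.current_time_s(): time.
- bot.current_q(): joint angles.
- bot.current_qd(): joint speeds.
- bot.current_joint_efforts(): joint torques, N m.
- bot.current_ee_pos(): TCP position.
- bot.current_orientation(): TCP orientation.
- bot.current_ft_force(): force on the tool from outside, world axes, zero at the start.
- bot.current_moment(): the same for the moment, N m.
- bot.current_gripper_width(): finger opening in m.
- bot.current_grasp_force(): force on a finger pad.
Only numpy, scipy, OpenCV 4.12 (cv2) and the standard library are available. Lean on these libraries where they do the work, as an engineer would, in place of code of your own. Each camera call takes 0.05 s, during which the arm holds its last target. There are 200 camera calls.

### The job

The two checked tumblers on my painting bench are in my way: stand the one with the round sticker on its base in the square wooden tray and the one crossed out with tape in the round steel dish, both upside down as they are now and set down rather than dropped. Then take the black knob of the jig's sprung tailstock, draw the rod out of its barrel until the dark ring mark on the rod stands at the barrel's mouth, and finish while still holding the knob there against the spring, so that I can lift the painted glass out of the jig. Leave that glass lying on its rollers and everything else on the bench where it is.

Things in the scene. Friction and masses are not known exactly. Their poses are not given: they have to be found in the camera images.
- passed_tumbler: Frosted glass tumbler, a plain cylinder 58 mm in diameter and 95 mm tall, about 0.2 kg, with thin painted bands, standing upside down (mouth on the bench, flat base up). On its base a round brown paper sticker 34 mm across: it passed the check. Origin on its axis at the lower (mouth) rim, z up along its axis.
- reject_tumbler: The same kind of tumbler, 58 mm by 95 mm, upside down, but with an X of two brown paper tape strips (46 mm by 9 mm each) stuck on its base: a reject. Origin on its axis at the lower (mouth) rim, z up along its axis.
- wood_tray: The pass place: square tray of light wood, fixed to the bench, 112 by 112 mm outside, 22 mm high, walls 6 mm thick, open on top; sides along its x and y axes. Origin at the centre of its underside, on the bench.
- wood_tray_in (a point): Centre of the wooden tray's inner floor, where the passed tumbler's rim will rest, 6 mm above the bench.
- steel_dish: The reject place: round shallow steel dish, fixed to the bench, 120 mm across at the rim and 104 mm at the foot, 20 mm high, wall 3 mm. Origin at the centre of its underside, on the bench.
- dish_in (a point): Centre of the steel dish's inner floor, where the reject's rim will rest, 4 mm above the bench.
- jig: Glass-painting jig, fixed: base plate 100 x 345 x 12 mm, long along its y. At +y a headstock with hand wheel (130 mm high), in the middle two rollers with a glass lying on them, at -y the tailstock block and barrel (107 mm high, clamp lever to 135 mm at +x). Working axis along y, 85 mm above the bench. Origin on the bench under the glass; turned by up to 0.25 rad.
- tail_rod (a joint): How far the 14 mm steel tailstock rod is drawn out, m. About 0 at rest (its rubber pad presses the glass against the headstock); grows as pulled straight along the jig's -y axis. The ring mark is at the barrel's mouth at 0.040; hard stop at 0.060. The inner spring pulls back with about 7 N at rest, 13 N at 0.040, 16 N at the stop, plus under 1 N of friction.
- pull_knob: The black knob on the outer end of the rod: a cylinder 32 mm in diameter and 24 mm long, its axis along the jig's y. Origin at its centre, 85 mm above the bench (241 mm from the jig's origin along the jig's -y at rest); it moves with the rod and can be gripped across its diameter from above. At rest 34 mm of bare rod stand between it and the barrel.
- ring_mark (a point): Centre of the dark ring mark on the rod, 4 mm wide, 86 mm from the knob's centre towards the glass. Hidden 40 mm inside the barrel at rest.
- barrel_mouth (a point): Centre of the barrel's outer end face (the end towards the knob; steel collar 38 mm in diameter), 85 mm above the bench and 195 mm from the jig's origin along the jig's -y.
- jig_glass: The painted glass, the same tumbler, lying loose on the jig's two rollers with its axis along the jig's y, its mouth against the headstock and its base against the rod's rubber pad. Origin at its middle, 85 mm above the bench. It stays lying on the rollers when the pad draws back.
- tube_a: Bystander: small paint tube lying on the bench, 90 mm long, 27 mm wide, 20 mm high. Origin under its middle.
- tube_b: Bystander: paint tube like tube_a.
- tube_c: Bystander: paint tube like tube_a.
- paint_pot: Bystander: small paint jar, 38 mm in diameter, 42 mm high. Origin at the centre of its underside.
- coffee_cup: Bystander: white mug, 80 mm in diameter, 62 mm high. Origin at the centre of its underside.
- palette_knife: Bystander: palette knife lying flat, 185 mm long, 18 mm high. Origin on its underside, near its middle.
- liner_brush: Bystander: thin brush lying flat, 165 mm long, 8 mm high. Origin on its underside, near its middle.
- sticker_pack: Bystander: flat blue pack, 75 by 100 by 22 mm. Origin at the centre of its underside.
Mind the look-alikes: they are no part of the job. What is shaped like the reject_tumbler but green is not meant.

How it is judged:
On the way, in this order (a step that is already met when the one before it is completed fails the run):
1. the tumbler with the round sticker stands upside down in the wooden tray and the taped one in the steel dish, both let go, while the tailstock rod is still home (horizontal distance between passed_tumbler and wood_tray_in below 0.03 m and z of passed_tumbler in the frame of wood_tray_in between -0.004 and 0.006 m and angle between each of passed_tumbler, reject_tumbler's own z axis and vertical below 0.08 rad and contact force between each of passed_tumbler, reject_tumbler and the arm below 0.3 N and contact force between each of passed_tumbler, reject_tumbler and the fingers below 0.3 N and linear speed of each of passed_tumbler, reject_tumbler below 0.03 m/s and horizontal distance between reject_tumbler and dish_in below 0.03 m and z of reject_tumbler in the frame of dish_in between -0.004 and 0.006 m and value of joint tail_rod below 0.01 m), for 0.2 s.
2. the rod is drawn out by its knob until the ring mark is at the barrel's mouth, and held (value of joint tail_rod between 0.035 and 0.045 m and contact force between the fingers and pull_knob above 2 N), for 0.3 s.
At the end, for the whole second after the job is handed in: Gripper holds the knob, rod still and drawn 40 mm (within 5 mm: ring at the mouth); painted glass lies on the rollers within 15 mm of its place, untouched; round-sticker tumbler stands released on the wooden tray's floor, taped one on the steel dish's floor (all of step 2 and horizontal distance between passed_tumbler and wood_tray_in below 0.03 m and z of passed_tumbler in the frame of wood_tray_in between -0.004 and 0.006 m and angle between each of passed_tumbler, reject_tumbler's own z axis and vertical below 0.08 rad and contact force between each of passed_tumbler, reject_tumbler, jig_glass and the arm below 0.3 N and contact force between each of passed_tumbler, reject_tumbler, jig_glass and the fingers below 0.3 N and linear speed of each of passed_tumbler, reject_tumbler below 0.03 m/s and horizontal distance between reject_tumbler and dish_in below 0.03 m and z of reject_tumbler in the frame of dish_in between -0.004 and 0.006 m and velocity of joint tail_rod between -0.01 and 0.01 m/s and x of jig_glass in the frame of jig between -0.006 and 0.006 m and y of jig_glass in the frame of jig between -0.015 and 0.015 m and z of jig_glass in the frame of jig between 0.081 and 0.089 m and angle between the y axis of jig_glass and the y axis of jig, either way round below 0.08 rad); the arm keeps its last pose, push and grip.
It fails at once if a tumbler is dropped (falling free faster than 0.5 m/s) ((contact force between passed_tumbler and anything else below 0.02 N and linear speed of passed_tumbler above 0.5 m/s) or (contact force between reject_tumbler and anything else below 0.02 N and linear speed of reject_tumbler above 0.5 m/s)).
It fails at once if a tumbler is knocked over (tilted past 45 degrees) (angle between any of passed_tumbler, reject_tumbler's own z axis and vertical above 0.785 rad).
It fails at once if the painted glass is pushed or taken out of its place on the rollers (by more than 20 mm) (distance of jig_glass from where it was at the start of the episode above 0.02 m).
It fails at once if another thing on the bench is moved by more than 40 mm (distance of any of tube_a, tube_b, tube_c, paint_pot, coffee_cup, palette_knife, liner_brush, sticker_pack from where it was at the start of the episode above 0.04 m).
It also fails if it takes over 62 s, if anything falls off the work surface, if the arm or the gripper's body presses on something with over 40 N, if the wrist force passes 120 N, or if a joint passes its speed limit or range.

## Working session

There is one attempt and no reset: what is moved stays moved. The work goes in short steps, each a Python script; the robot and the scene stay as the last script left them, time stands still between calls to the robot, and variables do not carry over. Pictures are saved under pics/ and viewed, at most 10 in all, crops included, and the job is handed in when it is done.

```bash
mkdir -p pics; cat > h.py <<'E'
from workcell import bot
import numpy as np, cv2
def save(name,fn,crop=None,s=1):
    im=bot.grab_frame(name); np.save('pics/'+fn+'.npy',im)
    if crop: x0,y0,x1,y1=crop; im=im[y0:y1,x0:x1]
    im=cv2.resize(im,None,fx=s,fy=s,interpolation=cv2.INTER_CUBIC)
    cv2.imwrite('pics/'+fn+'.png',im[:,:,::-1])
def ray(name,uv):
    c=bot.get_calibration(name); K=np.array(c['intrinsics'],float); T=np.array(c['pose'])
    p=cv2.undistortPoints(np.array([[uv]],float),K,np.array([c['k1'],0,0,0.]))[0,0]
    return T[:3,3],T[:3,:3]@np.array([p[0],-p[1],-1])
def onz(name,uv,z):
    o,d=ray(name,uv); return o+d*(z-o[2])/d[2]
def proj(name,P):
    c=bot.get_calibration(name); K=np.array(c['intrinsics'],float); T=np.array(c['pose'])
    q=T[:3,:3].T@(np.array(P)-T[:3,3]); p=np.array([q[0],-q[1]])/-q[2]
    p=p*(1+c['k1']*(p@p)); return K[:2,:2]@p+K[:2,2]
E
python3 - <<'E'
from h import *
save('top','top',s=1.5); save('scene','scene',s=1.5)
for n in('top','scene'): print(bot.get_calibration(n))
E
```

```text
{'intrinsics': array([[447.14131111,   0.        , 251.93863404],
       [  0.        , 447.14131111, 188.27854073],
       [  0.        ,   0.        ,   1.        ]]), 'k1': -0.03252246260635171, 'pose': array([[-0.02818417,  0.99559674, -0.0894024 ,  0.44105978],
       [-0.99960186, -0.02819004,  0.00119723, -0.05297181],
       [-0.0013283 ,  0.08940055,  0.99599487,  1.195369  ],
       [ 0.        ,  0.        ,  0.        ,  1.        ]])}
{'intrinsics': array([[390.03473603,   0.        , 250.1584975 ],
       [  0.        , 390.03473603, 187.47112483],
       [  0.        ,   0.        ,   1.        ]]), 'k1': 0.042730795092612454, 'pose': array([[ 0.4821137 , -0.74772545,  0.45658847,  0.98521328],
       [ 0.87605512,  0.41720169, -0.24180606, -0.28895214],
       [-0.00968493,  0.51657468,  0.85618736,  0.96064276],
       [ 0.        ,  0.        ,  0.        ,  1.        ]])}
```

View pics/top.png

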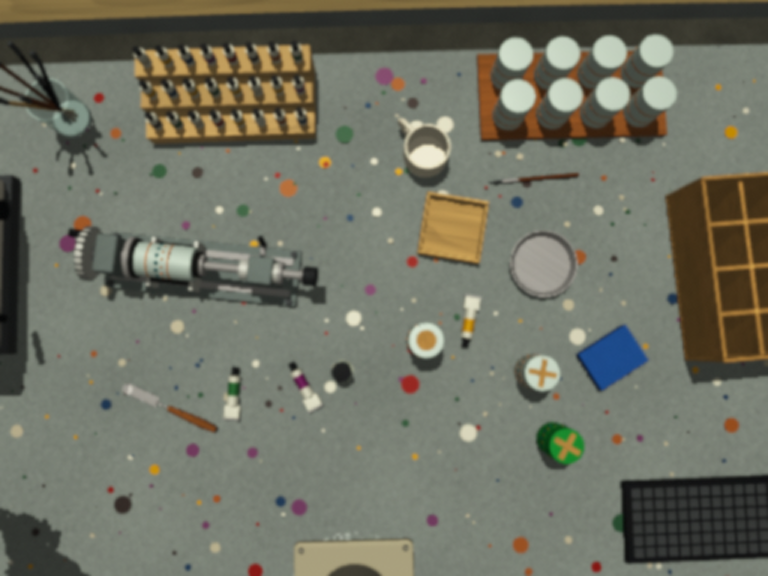

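View pics/scene.png

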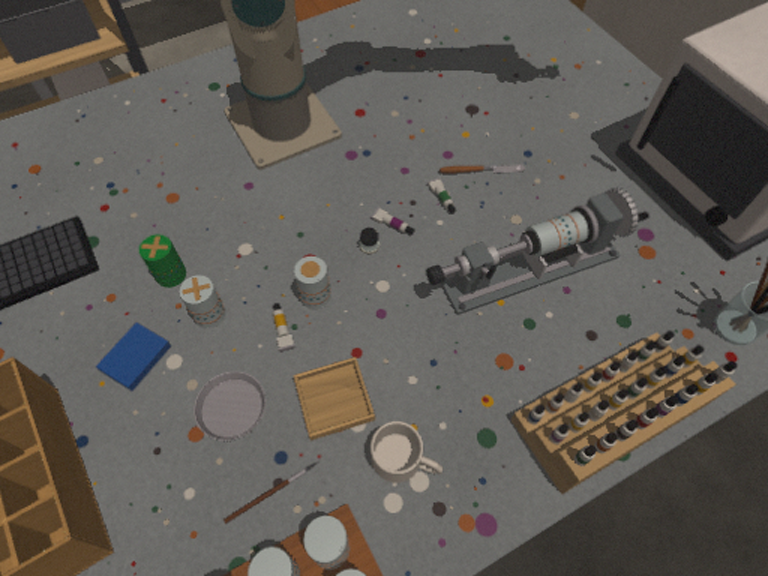

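The top picture shows these candidates (picture px at 1.5x):
- White tumbler with round sticker at (426,341).
- White tumbler with X at (542,373).
- Green look-alike with X at (567,446).
- Eight unmarked rack glasses around (578,78).
- Jig glass at (165,260).

I choose the white ones at (426,341) and (542,373). The tray is at (453,228), the dish at (543,265), and the knob at (310,276). Next I measure and make one close crop.

```bash
python3 - <<'E'
from h import *
T=np.load('pics/top.npy'); S=np.load('pics/scene.npy')
def comp(im,lo,hi,box,hull=True):
    x0,y0,x1,y1=[int(b/1.5) for b in box]
    h=cv2.cvtColor(im,cv2.COLOR_RGB2HSV)[y0:y1,x0:x1]
    m=cv2.inRange(h,np.array(lo),np.array(hi))
    cs,_=cv2.findContours(m,cv2.RETR_EXTERNAL,cv2.CHAIN_APPROX_NONE)
    c=max(cs,key=cv2.contourArea); c=cv2.convexHull(c)+np.array([x0,y0])
    M=cv2.moments(c); return np.array([M['m10'],M['m01']])/M['m00'],M['m00'],c
br=((8,70,90),(22,255,255))
def tri(a,b):
    (o,d),(p,e)=ray('top',a),ray('scene',b)
    s=np.linalg.lstsq(np.c_[d,-e],p-o,rcond=None)[0]; x,y=o+d*s[0],p+e*s[1]
    return (x+y)/2,np.linalg.norm(x-y)
for n,bt,bs,z in(('passed',(405,318,448,362),(295,255,328,285),.095),('reject',(520,352,564,396),(180,274,216,302),.095)):
    a=comp(T,*br,bt);b=comp(S,*br,bs)
    print(n,a[0],a[1],b[0],b[1],onz('top',a[0],z).round(4),onz('scene',b[0],z).round(4),tri(a[0],b[0]))
for n,bt,bs,z in(('tray',(405,180,500,275),(285,350,385,445),.022),):
    a=comp(T,(8,60,60),(25,255,255),bt);b=comp(S,(8,60,60),(25,255,255),bs)
    for nm,q in(('top',a),('scene',b)):
        r=cv2.minAreaRect(q[2]); P=[onz(nm,p,z)[:2].round(3).tolist() for p in cv2.boxPoints(r)]
        w=np.array([onz(nm,p[0],z)[:2] for p in q[2].astype(float)],np.float32); rr=cv2.minAreaRect(w)
        print(n,nm,q[0],rr,onz(nm,q[0],z))
# crops
k=lambda im,b:cv2.resize(im[b[1]:b[3],b[0]:b[2]],(400,300),interpolation=cv2.INTER_CUBIC)
out=np.vstack([np.hstack([k(T,(262,200,390,296)),k(T,(320,120,400,180)+())if 0 else k(T,(316,143,412,215))]),np.hstack([k(T,(130,145,230,220)),k(S,(270,145,370,220))])])
cv2.imwrite('pics/crop.png',out[:,:,::-1])
E
```

```text
passed [283.89295393 226.34417344] 123.0 [206.39215686 179.04991087] 93.5 [ 0.4439 -0.13    0.095 ] [ 0.4449 -0.1325  0.095 ] (array([ 0.44355676, -0.13108993,  0.09224045]), np.float64(0.0019290401929425952))
reject [361.30363985 248.52873563] 174.0 [130.46196868 192.07606264] 149.0 [ 0.3843 -0.3176  0.095 ] [ 0.3857 -0.3201  0.095 ] (array([ 0.38385697, -0.31929539,  0.09177025]), np.float64(0.0018841827687734105))
tray top [301.4804508  151.91998266] ((0.6380890607833862, -0.18861635029315948), (0.11534538865089417, 0.1244528591632843), 79.16695404052734) [ 0.63955394 -0.18861152  0.022     ]
tray scene [222.00634058 265.12903491] ((0.64756840467453, -0.19403445720672607), (0.11301423609256744, 0.11965693533420563), 79.2109146118164) [ 0.6494615  -0.19511645  0.022     ]
```

View pics/crop.png

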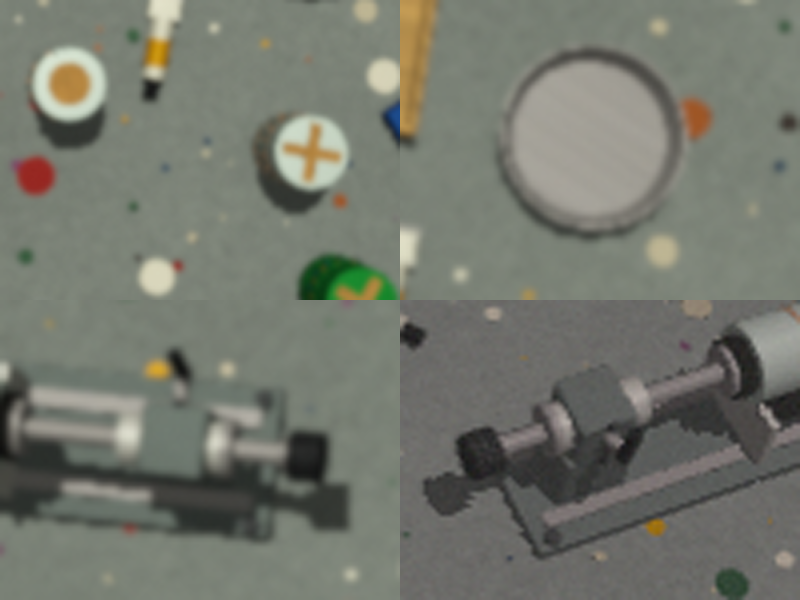

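The crop confirms the choice: round sticker on the left white glass, X on the right white one, green not meant. It also shows the dish circle near top px (361.6,177), the knob near (207,184) top, and the barrel and rod clearly.

```bash
python3 - <<'E'
from h import *
T=np.load('pics/top.npy'); S=np.load('pics/scene.npy')
print('q',bot.current_orientation())
# dish: circle at rim
g=cv2.GaussianBlur(cv2.cvtColor(T,cv2.COLOR_RGB2GRAY),(3,3),0)
c=cv2.HoughCircles(g[130:230,310:420],cv2.HOUGH_GRADIENT_ALT,1,50,param1=100,param2=.6,minRadius=17,maxRadius=28)
print('dish circ',c); 
for uv in ([361.6,177.1],):print(onz('top',uv,.02))
print('scene dish',onz('scene',[229.5/1.5,406/1.5],.02))
# knob: dark blobs
def dark(im,b,t):
    x0,y0,x1,y1=b; v=im[y0:y1,x0:x1].max(2); m=(v<t).astype(np.uint8)
    n,l,s,ce=cv2.connectedComponentsWithStats(m); 
    return [(s[i].tolist(),(ce[i]+[x0,y0]).round(1).tolist()) for i in range(1,n) if s[i,4]>20]
for t in(35,45,55): print(t,dark(T,(196,170,220,196),t),dark(S,(280,170,300,195),t))
# rod rows (bright steel) in top
G=g.astype(int)
for u in(143,150,157,192,196): print(u,G[160:200,u].tolist())
E
```

```text
q [-3.13990801e+00  2.77900821e-05  2.78080837e+00]
dish circ [[[51.       46.       20.899672]]]
[ 0.56806476 -0.34565845  0.02      ]
scene dish [ 0.57773262 -0.35145389  0.02      ]
35 [([6, 10, 9, 10, 43], [206.9, 185.6])] []
45 [([6, 9, 9, 11, 86], [206.3, 184.1])] [([4, 8, 12, 12, 59], [288.7, 184.5])]
55 [([5, 8, 11, 13, 99], [206.4, 184.1])] [([4, 7, 16, 14, 120], [290.4, 183.8])]
143 [121, 115, 113, 113, 115, 120, 132, 149, 163, 167, 160, 139, 117, 111, 121, 135, 147, 146, 129, 101, 73, 55, 47, 45, 45, 45, 46, 50, 57, 63, 67, 68, 64, 61, 69, 84, 97, 101, 95, 94]
150 [126, 121, 116, 114, 114, 115, 121, 135, 153, 165, 166, 155, 138, 123, 118, 124, 138, 148, 144, 127, 110, 104, 107, 110, 105, 90, 69, 54, 57, 79, 113, 141, 147, 133, 116, 109, 109, 107, 101, 94]
157 [124, 123, 120, 118, 116, 115, 117, 125, 141, 158, 168, 164, 148, 128, 117, 119, 131, 146, 154, 146, 129, 116, 112, 113, 112, 106, 90, 68, 55, 59, 80, 113, 139, 143, 130, 117, 113, 111, 106, 96]
192 [124, 125, 125, 125, 123, 120, 116, 113, 111, 111, 117, 131, 150, 166, 170, 161, 140, 118, 111, 120, 135, 148, 149, 133, 107, 83, 64, 53, 47, 46, 45, 46, 49, 54, 58, 60, 60, 58, 57, 59]
196 [126, 125, 125, 124, 124, 122, 113, 98, 83, 74, 73, 80, 94, 109, 117, 119, 118, 115, 114, 118, 128, 143, 151, 142, 122, 103, 95, 96, 96, 91, 79, 62, 50, 46, 47, 55, 70, 87, 96, 96]
```

```bash
python3 - <<'E'
from h import *
a=onz('top',[143,176.6],.085);b=onz('top',[196,182.4],.085);d=(a-b)/np.linalg.norm(a-b);th=np.arctan2(-d[0],d[1])
print(a,b,d,'yaw',th)
k1=onz('top',[206.4,183.9],.085);k2=onz('scene',[290.,184.],.085);print('knob',k1,k2)
K=(k1+k2)/2
print('origin',K+241e-3*d, 'glass px',proj('top',K+.241*d),'mouth px',proj('top',K+.046*d),proj('scene',K+.241*d),proj('scene',K+.046*d),proj('scene',K))
D=lambda y:[np.pi,0,y]
for n,p in dict(P=[.4444,-.1312,.056],Pu=[.4444,-.1312,.25],T=[.642,-.1915,.062],Tu=[.642,-.1915,.25],R=[.385,-.319,.056],Di=[.573,-.349,.06],Diu=[.573,-.349,.25],K=[*K[:2],.066],Ku=[*K[:2],.25],K2=[*(K-.05*d)[:2],.066]).items():
  for y in (0,.8,1.57,2.4,th+np.pi/2,th-np.pi/2,3.1,-.8):
    q=bot.inverse_kinematics(p,D(y)); print(n,round(y,2),None if q is None else np.round(q,2).tolist()) if n in('P','R','T','Di','K') and abs(y-1.57)<2.5 else 0
E
```

```text
[0.57781076 0.21763092 0.085     ] [0.55942061 0.08495116 0.085     ] [0.13729301 0.99053048 0.        ] yaw -0.13772801972363877
knob [0.55491772 0.05903189 0.085     ] [0.55999972 0.05507339 0.085     ]
origin [0.59054633 0.29577049 0.085     ] glass px [111.98553677 172.45266704] mouth px [188.91106067 180.86763121] [370.99180545 155.7632231 ] [306.00996332 177.62538494] [290.12977055 182.97156685]
P 0 [0.03, 0.7, 0.29, 2.17, -0.59, 0.34, -0.76]
P 0.8 [0.1, 0.69, 0.18, 2.17, -0.39, 0.31, -0.15]
P 1.57 [0.17, 0.68, 0.09, 2.17, -0.18, 0.3, 0.41]
P 2.4 [0.25, 0.68, -0.03, 2.17, 0.06, 0.3, 1.0]
P 1.43 [0.16, 0.68, 0.1, 2.17, -0.22, 0.3, 0.31]
P 3.1 [0.32, 0.68, -0.13, 2.16, 0.27, 0.31, 1.48]
P -0.8 [-0.15, 0.77, 0.58, 2.18, -0.97, 0.48, -1.17]
T 0 [-0.1, 0.96, 0.64, 1.59, -0.71, 0.84, -0.74]
T 0.8 [0.01, 0.9, 0.44, 1.59, -0.5, 0.76, -0.11]
T 1.57 [0.11, 0.87, 0.25, 1.59, -0.29, 0.72, 0.49]
T 2.4 [0.22, 0.86, 0.04, 1.58, -0.05, 0.7, 1.12]
T 1.43 [0.09, 0.88, 0.28, 1.59, -0.32, 0.72, 0.38]
T 3.1 [0.32, 0.86, -0.13, 1.58, 0.15, 0.71, 1.65]
T -0.8 [-0.23, 1.08, 0.96, 1.6, -1.01, 1.02, -1.
[... 360 characters left out ...]
17, 0.95, 0.62, 1.59, -0.7, 0.83, -0.49]
Di 0.8 [0.26, 0.91, 0.43, 1.59, -0.5, 0.76, 0.15]
Di 1.57 [0.37, 0.87, 0.24, 1.58, -0.28, 0.72, 0.74]
Di 2.4 [0.49, 0.86, 0.02, 1.58, -0.02, 0.7, 1.36]
Di 1.43 [0.35, 0.88, 0.27, 1.59, -0.32, 0.72, 0.63]
Di 3.1 [0.6, 0.86, -0.17, 1.58, 0.2, 0.72, 1.87]
Di -0.8 [0.03, 1.08, 0.96, 1.6, -1.01, 1.02, -1.07]
K 0 [-0.53, 0.83, 0.62, 1.91, -0.78, 0.65, -0.99]
K 0.8 [-0.42, 0.78, 0.42, 1.91, -0.57, 0.57, -0.39]
K 1.57 [-0.32, 0.75, 0.26, 1.91, -0.36, 0.53, 0.18]
K 2.4 [-0.21, 0.74, 0.08, 1.9, -0.12, 0.5, 0.79]
K 1.43 [-0.34, 0.76, 0.29, 1.91, -0.4, 0.53, 0.08]
K 3.1 [-0.11, 0.74, -0.06, 1.9, 0.09, 0.51, 1.3]
K -0.8 [-0.7, 0.98, 0.96, 1.92, -1.08, 0.88, -1.53]
```

```bash
cat >> h.py <<'E'
YAW=np.pi/2-.138
D=[np.pi,0,YAW]
def xfer(src,dst,floor,zg=.043):
    bot.grip(.085,40)
    bot.movep([*src,.24],D); bot.servo_line([*src,.14],D,vel=.2); bot.servo_line([*src,zg],D,vel=.08)
    print('ft before grip',np.round(bot.current_ft_force(),1))
    bot.grip(0,40); w=bot.current_gripper_width(); print('width',w,'force',bot.current_grasp_force())
    if not .05<w<.066: print('BAD GRASP'); return
    bot.servo_line([*src,.2],D,vel=.12)
    bot.movep([*dst,.2],D); bot.servo_line([*dst,zg+floor+.012],D,vel=.12)
    bot.sleep(.3)
    hit=bot.servo_line([*dst,zg+floor-.004],D,vel=.02,contact_N=3)
    print('contact',hit,bot.current_ee_pos(),np.round(bot.current_ft_force(),1))
    bot.grip(.085,40); bot.sleep(.2)
    bot.servo_line([*dst,.22],D,vel=.15); print('t',bot.current_time_s())
E
python3 - <<'E'
from h import *
bot.servo_line([.19,.5,.25],vel=.25)
bot.movep([.35,.3,.26],D)
xfer((.4444,-.1312),(.642,-.1915),.006)
save('scene','s2',(90,120,350,320),3)
E
```

```text
ft before grip [-0.5 -0.1 -0.2]
width 0.05732542994777416 force 41.89406365156174
contact True [ 0.64189037 -0.19144913  0.04967079] [-1.1  0.6  4.5]
t 12.3333
```

View pics/s2.png

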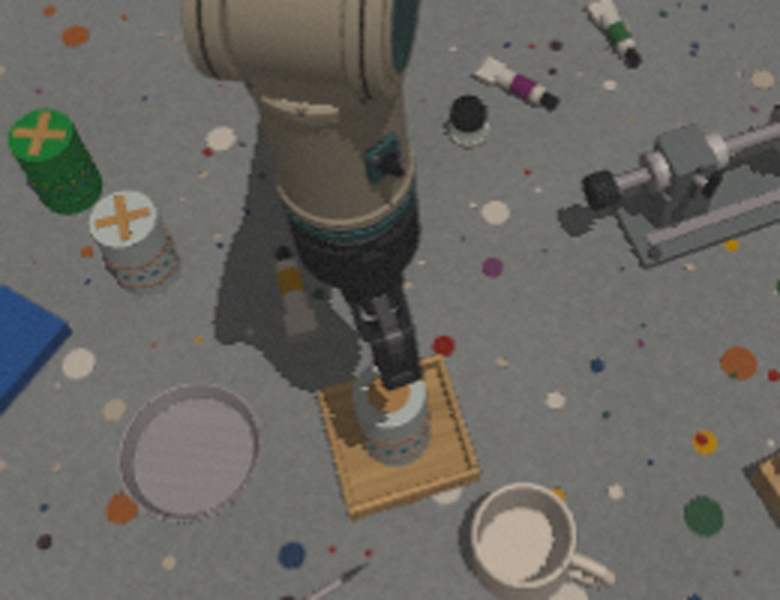

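The passed tumbler stands upright near the tray's centre, at about (395,415) in the crop. The dish centre is at about (190,450). Now the reject.

```bash
python3 - <<'E'
from h import *
xfer((.385,-.319),(.572,-.348),.004)
bot.movep([.5,.0,.26],D)
save('top','t3',(170,100,430,300),3)
E
```

```text
ft before grip [-0.8  0.1 -0.3]
width 0.057173008041828816 force 42.00989440083504
contact True [ 0.57195712 -0.34789055  0.04762468] [-0.3  0.6  4.9]
t 22.45
```

View pics/t3.png

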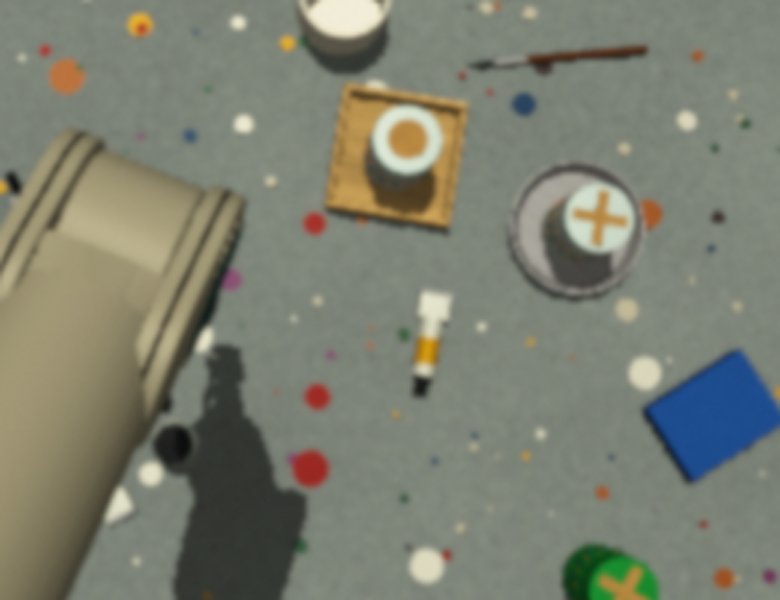

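Both tumblers stand in place: sticker at (408,139) in the tray, X at (600,217) in the dish. The offset from the container centres is parallax from their height. Now a light grip on the knob.

```bash
python3 - <<'E'
from h import *
k=(.5572,.0565)
bot.grip(.085,20)
bot.movep([*k,.22],D); bot.servo_line([*k,.13],D,vel=.15)
f0=bot.current_ft_force()
hit=bot.servo_line([*k,.063],D,vel=.05,contact_N=6); print(hit,bot.current_ee_pos())
bot.grip(0,20); bot.sleep(.3)
print('w',bot.current_gripper_width(),bot.current_grasp_force(),'dF',np.round(bot.current_ft_force()-f0,1),bot.current_ee_pos(),bot.current_time_s())
save('scene','s4',(240,110,440,260),4)
E
```

```text
False [0.5574609  0.05651537 0.06332067]
w 0.031344340687996436 21.09933614730835 dF [-3.4  0.8  5.9] [0.55605251 0.05674123 0.06305559] 27.5833
```

View pics/s4.png

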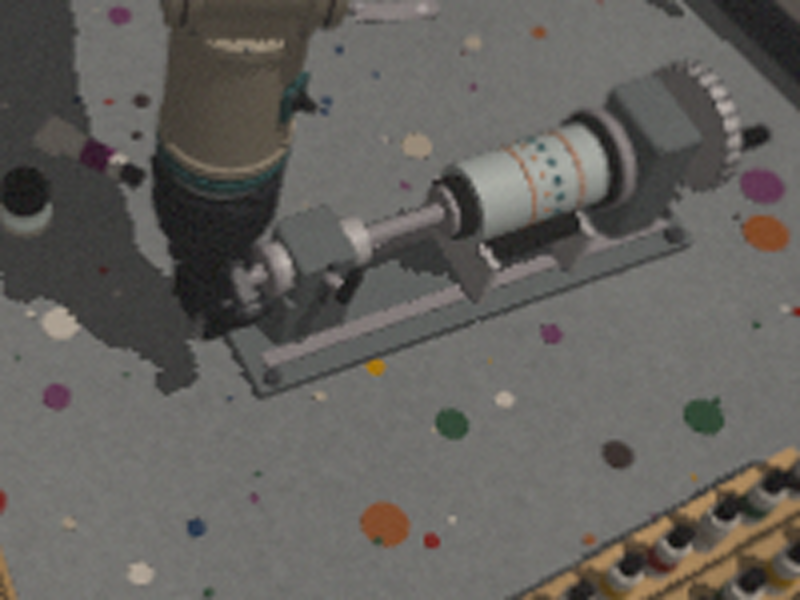

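The fingers close on the knob (width 31 mm = its diameter); the knob is at about (205,300), the glass in its place. I tighten the grip and pull by the measured TCP travel.

```bash
python3 - <<'E'
from h import *
d=np.array([.1373,.9905,0])
p0=np.array(bot.current_ee_pos())
bot.servo_line([.5556,p0[1],.0632],D,vel=.02)
bot.grip(0,80); bot.sleep(.3)
p0=np.array(bot.current_ee_pos()); f0=bot.current_ft_force(); print('p0',p0,np.round(f0,1),bot.current_gripper_width(),bot.current_grasp_force())
c=p0.copy()
for s in(.01,.025,.04):
    bot.servo_line(p0-d*s,D,vel=.03); bot.sleep(.3)
    e=np.array(bot.current_ee_pos())-p0; print(s,'trav',(-e@d).round(4),'lat',(e[0]*d[1]-e[1]*d[0]).round(4),'F',np.round(bot.current_ft_force(),1))
cmd=.04
for i in range(3):
    e=np.array(bot.current_ee_pos())-p0; err=.04+e@d
    if abs(err)<.0007: break
    cmd+=err; bot.servo_line(p0-d*cmd,D,vel=.02); bot.sleep(.3)
e=np.array(bot.current_ee_pos())-p0; print('cmd',cmd,'trav',-e@d,np.round(bot.current_ft_force(),1),bot.current_gripper_width(),bot.current_grasp_force(),bot.current_time_s())
np.save('p0.npy',p0)
S=bot.grab_frame('scene'); np.save('pics/s5.npy',S); Tt=bot.grab_frame('top')
K=np.array([.5556,.0565,.085]); 
for n in('s','k'): pass
a=cv2.resize(S[140:215,265:365],(800,600),interpolation=cv2.INTER_CUBIC); cv2.imwrite('pics/s5.png',a[:,:,::-1])
E
```

```text
p0 [0.55603617 0.05669161 0.06329338] [1.6 0.9 0.6] 0.03024858180495236 78.88327717781067
0.01 trav 0.0066 lat 0.0 F [3.  6.2 0.8]
0.025 trav 0.0204 lat 0.0001 F [2.1 9.2 0.9]
0.04 trav 0.0343 lat 0.0002 F [ 3.  11.1  1.6]
cmd 0.04565727830407746 trav 0.03956702223752521 [ 2.9 11.6  1.4] 0.0304098587329498 78.99964213371277 31.8167
```

View pics/s5.png

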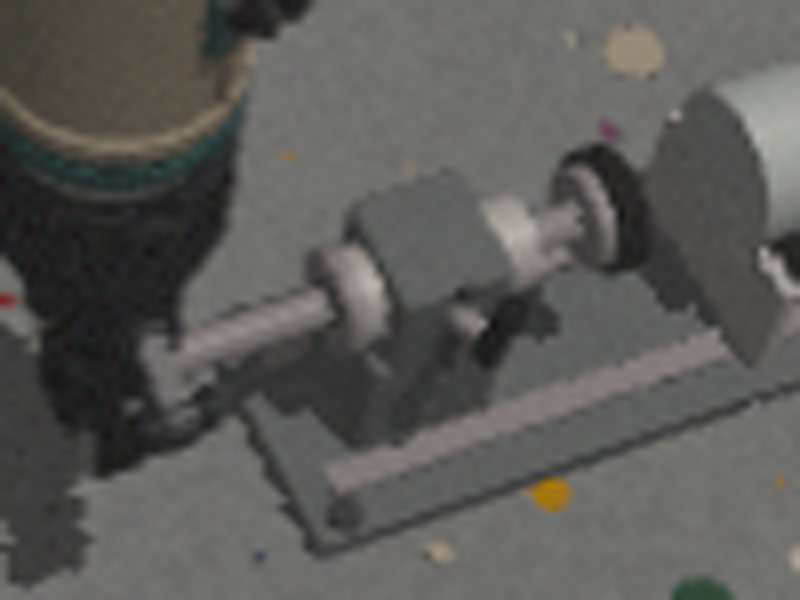

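The rod is drawn: bare rod from (180,350) to (330,300), the pad at (610,210) clear of the glass, glass still in place. The ring is too small to see clearly, so I check the rod travel by the pad's pixel shift.

```bash
python3 - <<'E'
from h import *
d=np.array([.1373,.9905,0]); K=np.array([.556,.0567,.085]); O=K+.241*d
S0=np.load('pics/scene.npy'); S1=np.load('pics/s5.npy')
T0=np.load('pics/top.npy'); T1=bot.grab_frame('top'); np.save('pics/t5.npy',T1)
g=lambda i:cv2.cvtColor(i,cv2.COLOR_RGB2GRAY)
def shift(n,A,B,P,h):
    u0,v0=np.round(proj(n,P)).astype(int)
    t=cv2.resize(g(A)[v0-h:v0+h+1,u0-h:u0+h+1],None,fx=4,fy=4,interpolation=cv2.INTER_CUBIC)
    H=h+25; w=cv2.resize(g(B)[v0-H:v0+H+1,u0-H:u0+H+1],None,fx=4,fy=4,interpolation=cv2.INTER_CUBIC)
    r=cv2.matchTemplate(w,t,cv2.TM_CCOEFF_NORMED); _,m,_,l=cv2.minMaxLoc(r)
    print(n,'shift',np.array(l)/4-25,'score',m,'expected@40',proj(n,P-.04*d)-proj(n,P))
P=O-.054*d
for h in(5,6,7): shift('scene',S0,S1,P,h); shift('top',T0,T1,P,h)
# brightness along rod in both views, from 10 mm inside barrel outwards
M=O-.195*d
for n,I in(('scene',S1),('top',T1)):
    print(n,[int(np.max([cv2.getRectSubPix(g(I).astype(np.float32),(1,1),tuple(map(float,proj(n,M-d*s*1e-3)+[0,k])))[0,0] for k in(-1.5,-.5,.5)])) for s in range(-10,50,2)])
print(bot.current_ee_pos(),bot.current_time_s())
k=lambda I,c:cv2.resize(I[c[1]:c[3],c[0]:c[2]],(800,300),interpolation=cv2.INTER_CUBIC)
o=np.vstack([k(T0,(125,165,205,195)),k(T1,(125,165,205,195))]);cv2.imwrite('pics/t5.png',o[:,:,::-1])
E
```

```text
scene shift [-13.25   4.25] score 0.9541462659835815 expected@40 [-13.2305315    4.44764837]
top shift [15.75  1.75] score 0.9852741360664368 expected@40 [15.76209997  1.72493071]
scene shift [-13.25   4.25] score 0.8649082779884338 expected@40 [-13.2305315    4.44764837]
top shift [15.75  1.75] score 0.9418206810951233 expected@40 [15.76209997  1.72493071]
scene shift [-13.25   4.25] score 0.760323703289032 expected@40 [-13.2305315    4.44764837]
top shift [15.75  1.75] score 0.8566880226135254 expected@40 [15.76209997  1.72493071]
scene [150, 141, 124, 96, 67, 87, 118, 130, 134, 138, 136, 131, 130, 136, 134, 130, 131, 134, 136, 134, 133, 134, 136, 134, 131, 133, 136, 135, 132, 132]
top [134, 134, 134, 133, 132, 132, 131, 131, 130, 129, 129, 127, 127, 126, 125, 124, 124, 122, 121, 121, 119, 118, 117, 116, 114, 112, 111, 110, 108, 106]
[0.55078518 0.01747254 0.06330214] 31.9667
```

View pics/t5.png

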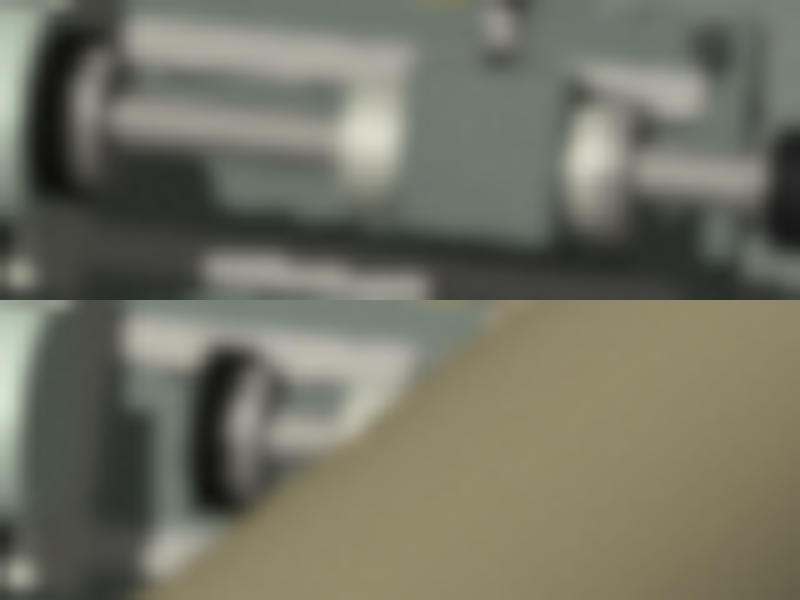

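The pad's shift in both views matches 40 mm (it moves from crop x≈60 to 225), and the scene view shows a dark dip at the mouth. The glass has not moved, so I hand in.

```bash
python3 -c "
from h import *
print(bot.current_grasp_force(),bot.current_ee_pos()); print(bot.close_job())"
```

```text
79.00009274482727 [0.55078518 0.01747254 0.06330214]
the job is handed in; nothing more can be done
None
```

I handed the job in with the round-sticker tumbler upside down in the wooden tray, the taped one upside down in the steel dish, and the gripper holding the knob with the rod drawn about 40 mm; the ring itself was too small to make out clearly, so I judged that from how far the arm and the rod's pad had moved.

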